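# Find the plate's high spot with the indicator

### The job

The round plate on the stand is clamped off-centre. Slide the indicator up to its rim until the needle stands about half-way round the dial, let go, then crank the plate round to find its high spot, and leave it at rest with the high spot right against the plunger. Do not drive the plunger to the end of its travel, and leave the things lying around where they are.

Things in the scene. Friction and masses are not known exactly. Their poses are not given: they have to be found in the camera images.
- axis (a point): The fixed upright axis on which plate and crank turn, at the height of the plunger and of the rim's middle (69 mm above the table). Axes are the stand's: z up, +y points level from the axis towards the indicator, along its slide.
- stand_foot (a point): Point on the table under the axis, axes as axis. The stand is fixed and has a blue base plate 220 (x) x 470 mm (y from -130 to +340), 15 mm thick.
- plate_mid (a point): Point on the turning axis at the plate's top face, 76 mm above the table. The plate is 200 mm across, 14 mm thick, its centre 4 mm off the axis: the rim's distance from the axis varies in one smooth wave a turn, from 96 mm (low spot) to 104 mm (high spot). It turns with the crank; where the high spot lies relative to the crank differs each time and is not told.
- crank_grip (a point): In the crank's upright round black handle, 20 mm below its top. Handle 22 mm across, 92 to 142 mm above the table, 60 mm from the axis; arm and hub tops at 94 mm or less. It spins freely on its pin, so the hand need not turn while leading it round the circle. The crank turns endlessly both ways with about 2 N and stays where it is left.
- slide_grip (a point): In the upright round black handle at the rear of the indicator's carriage, 20 mm below its top. Handle 22 mm across, 87 to 145 mm above the table; the dial's edge is 45 mm in front of its centre and lower (84 mm). Push it towards the axis (stand -y): friction 8 N, travel 50 mm from fully back, starts 0 to 12 mm from fully back, stays where it is left.
- tip (a point): Centre of the plunger's ball tip, 10 mm across, 69 mm above the table, on the stand's y line through the axis. Sprung towards the plate; pressed in along stand +y by up to 20 mm, with 0.2 N at first to 1 N at the end. Touching the rim, it is the rim's distance plus 5 mm from the axis.
- dial (a point): Centre of the indicator's white round face-up dial, 76 mm across, 85 mm above the table, 87 mm in front of the carriage's handle. The black needle's long end reaches 30 mm from here.
- needle (a joint): Needle angle, rad: 0 with the plunger out (needle points along stand +y, away from the plate), growing clockwise seen from above by 0.28 per mm that the plunger is pressed in, 5.6 at the end of travel; half-way is 2.8. One turn of the plate swings it by 2.2 from low to high.
- mould: Bystander: brass ring, 100 mm across, 55 mm high. Origin at the centre of its underside.
- spanner: Bystander: steel spanner, 184 mm long, lying flat. Origin at the centre of its underside.
- trowel: Bystander: small flat trowel with a wooden handle, 220 mm long, lying flat. Origin at the centre of its underside.
- spacer: Bystander: steel spacer ring, 28 mm across, 18 mm high, on the stand's base plate. Origin at the centre of its underside.
- weight: Bystander: dark steel cylinder, 48 mm across, 45 mm high. Origin at the centre of its underside.
- oil: Bystander: white bottle, 48 mm across, 110 mm high. Origin at the centre of its underside.
- beaker: Bystander: clear open beaker, 70 mm across, 80 mm high. Origin at the centre of its underside.

How it is judged:
On the way:
1. the indicator is pressed against the rim with its needle about half-way round, and let go (value of joint needle between 1.7 and 3.9 rad and contact force between the fingers and stand below 0.1 N), for 0.2 s.
At the end, for the whole second after the job is handed in: the plunger rests pressed against the rim (needle between 0.4 and 5.45 rad, still) with the high spot at it: the ball's centre at least 108.55 mm from the axis, where about 108.8 mm is the most with the ball pressed on (about 20 degrees of turn either side) (horizontal distance between axis and tip above 0.10855 m and value of joint needle between 0.4 and 5.45 rad and velocity of joint needle between -0.05 and 0.05 rad/s); the robot touches nothing.
It fails at once if the plunger is driven to the end of its travel (value of joint needle above 5.5 rad).
It fails at once if a thing lying around is shifted by more than 30 mm (distance of any of mould, spanner, trowel, spacer, weight, oil, beaker from where it was at the start of the episode above 0.03 m).
It also fails if it takes over 67 s, if anything falls off the work surface, if the arm or the gripper's body presses on something with over 40 N, if the wrist force passes 120 N, or if a joint passes its speed limit or range.

### The arm

A 7-joint arm with a two-finger parallel gripper is mounted at the origin on the work surface. World frame = base frame: x ahead of the robot, y to its left, z up, the work surface at z = 0. Lengths are in m, angles in rad, forces in N, time in s.
With the tool pointing down it reaches from about 0.425 to 0.825 m from the base axis. Payload 3.6 kg.
Tool frame: the origin (TCP) lies midway between the tips of the shut fingers; the grasp point (between the pads) lies 19 mm behind it; z points along the fingers, y is the line along which they close (so a half turn about z gives the same grasp; the last joint's range is limited). The gripper opens to 85 mm and grips with 20 to 120 N. Pads are 22 mm wide; open, the fingers measure 114 mm over their backs; the gripper's body (76 mm by 85 mm) begins 54 mm behind the grasp point. The pads swing forward as they close: fully open they stand 13 mm farther back than shut.
Start: joints at [1.29, 0.615, -0.013, 1.423, 0.008, 1.103, -0.04], TCP at [0.164, -0.629, 0.231] pointing down, gripper open.
Joint ranges: [-3.12, 3.12], [-0.3, 2.06], [-1.34, 1.32], [0.26, 2.42], [-1.36, 4.5], [0.01, 1.98], [-2.84, 2.84]. Speed limits (rad/s): [2.79, 2.79, 3.14, 3.14, 3.14, 3.14, 3.14].

### API

Orientations are given as a rotation vector (axis times angle).
In Python, from station import sensors, eyes, job, find_in, silhouettes gives the robot as it stands.
- The arm moves only by the tool step_arm, never from a script. Its argument "increments" is one flat list of numbers, 4 for each row, row after row: the shift along the tool's x, y, z in cm, then the turn about the tool's z in degrees. A call has 1 to 12 rows; each row is the pose to reach, as a shift and turn from the pose commanded when the call began, along the tool's axes at that moment; what a row does not reach only later rows make up. A row lasts 1/12 s, in which the tool goes at most 41.7 mm and 7.16 degrees, less where a joint would pass 70% of its speed; a pose out of reach is approached as far as the arm can. A call with a gripper value outside its range is refused whole. "claw" is the opening, from 0 (shut) to 1 (fully open), set as the call begins (left out, the last holds). The fingers move at their own pace and stop on an object; the grip force is fixed at half the most. Time passes only in rows, so rows that repeat a pose let the fingers close. It gives the time, the measured TCP pose, the force, the opening and the grip force at its end, in the units of the state.
- sensors.read_state(): the state, without advancing time (a new reading comes with each control period).
- eyes.grab_frame(name): name is "scene" or "top" or "wrist"; returns the picture (400x640x3 uint8, blue, green, red); there is no depth.
- eyes.camera_info(name): a dict with "intrinsics" (3x3 intrinsics, pixels), "xyz" and "orientation" of the camera in the world; the wrist camera has in their place "hand_eye" (4x4, takes a point from camera to tool coordinates, whose origin is the TCP and whose axes are the flange's). Camera axes: x right, y up, looking along -z (the intrinsics and any distortion apply to the point x, -y, -z); pixel columns grow to the right and rows downward; lengths in m; the calibration is good to about 2 mm. A picture is of the moment at which its call begins: read the wrist's pose just before it. camera_info takes no time and is no camera call.
- job.sign_off(): hands the job in; it is judged then, once.
Trained networks look in the newest picture that a camera, given by its name, has taken for a name from the list of things; names that differ only in an ending like _2 or _b are one class to them, and where a whole thing is asked for, a point or a joint stands for the part that bears it (a point fixed in the world has none). Each returns a list of dicts, best first, with "conf" (0 to 1); they miss things now and then, are a little off and sometimes report something else, mostly with a low value. They report only what shows in the picture. A call takes as long as a camera call.
- find_in(camera, name): "point" ([column, row] in pixels, amid what is visible of it).
- silhouettes(camera, name): "mask" (400x640 bool, what is visible of it) and "point" ([column, row] in pixels, amid what is visible of it).
The state is a dict: "time_s": time; "joints": joint angles; "dq": joint speeds; "joint_torque": joint torques, N m; "tcp_pos": TCP position; "eef_rot": TCP orientation; "contact_force": force on the tool from outside, world axes, zero at the start; "moment": the same for the moment, N m; "gripper_width": finger opening in m; "gripper_force": force on a finger pad.
Only numpy, scipy, OpenCV 4.12 (cv2) and the standard library are available. Lean on these libraries where they do the work, as an engineer would, in place of code of your own. Each camera call takes 0.05 s, during which the arm holds its last target. There are 200 camera calls.

## Working session

There is one attempt and no reset: what is moved stays moved. The work goes in short steps, Python scripts to look and compute and a tool call to move; the robot and the scene stay as the last step left them, time stands still between calls to the robot, and variables do not carry over. Pictures are saved under pics/ and viewed, at most 10 in all, crops included, and the job is handed in when it is done.

Besides the shell and the picture viewer there is one more tool, called as name(argument=value, ...) on one line, values as JSON. step_arm: Moves the arm, as the interface text tells. Its arguments: {"type":"object","properties":{"increments":{"type":"array","items":{"type":"number"}},"claw":{"type":"number"}},"required":["increments"]}

```bash
mkdir -p pics; cat > h.py <<'E'
import numpy as np, cv2
from scipy.spatial.transform import Rotation as R
from station import sensors, eyes, job, find_in, silhouettes
def rot(o):
    o=np.array(o,float)
    if o.shape==(3,3): return o
    return (R.from_rotvec(o) if o.size==3 else R.from_quat(o)).as_matrix()
def campose(n,st=None):
    c=eyes.camera_info(n)
    if n=='wrist':
        st=st or sensors.read_state()
        T=np.eye(4);T[:3,:3]=rot(st['eef_rot']);T[:3,3]=st['tcp_pos']
        T=T@np.array(c['hand_eye']);return np.array(c['intrinsics']),T[:3,:3],T[:3,3],c
    return np.array(c['intrinsics']),rot(c['orientation']),np.array(c['xyz']),c
def atz(n,px,z,st=None):
    K,Rm,t,c=campose(n,st)
    d=np.array(c.get('distortion',np.zeros(5)),float) if c.get('distortion') is not None else None
    u=cv2.undistortPoints(np.array([[px]],float),K,d)[0,0]
    v=Rm@np.array([u[0],-u[1],-1.]); return t+v*(z-t[2])/v[2]
def proj(n,P,st=None):
    K,Rm,t,c=campose(n,st)
    p=Rm.T@(np.array(P)-t); p=K@np.array([p[0],-p[1],-p[2]]);return p[:2]/p[2]
E
python3 - <<'E'
from h import *
for n in ('scene','top'):
    print(n,eyes.camera_info(n))
    im=eyes.grab_frame(n);cv2.imwrite(f'pics/{n}0.png',im)
    for t,z in (('plate_mid',.076),('crank_grip',.122),('slide_grip',.125),('dial',.085),('tip',.069),('spacer',.03),('oil',.05),('beaker',.04),('mould',.03),('weight',.02)):
        r=find_in(n,t)[:2]
        print(t,[(np.round(a['point'],1),round(a['conf'],2),np.round(atz(n,a['point'],z),3)) for a in r])
print(eyes.camera_info('wrist'),sensors.read_state()['eef_rot'],sensors.read_state()['time_s'])
E
```

```text
scene {'intrinsics': array([[518.57474129,   0.        , 313.80198443],
       [  0.        , 518.57474129, 199.01074878],
       [  0.        ,   0.        ,   1.        ]]), 'xyz': array([1.04440085, 0.52594614, 0.63939629]), 'orientation': array([0.42646434, 1.14835513, 2.21367369])}
plate_mid [(array([343.3, 281.7]), 0.9, array([0.632, 0.111, 0.076]))]
crank_grip [(array([276.1, 197.8]), 0.76, array([ 0.616, -0.083,  0.122]))]
slide_grip [(array([384.3, 297.6]), 0.86, array([0.646, 0.205, 0.125]))]
dial [(array([381.4, 293.6]), 0.75, array([0.612, 0.172, 0.085]))]
tip []
spacer [(array([318.4, 308.3]), 0.78, array([0.669, 0.096, 0.03 ]))]
oil []
beaker [(array([313. , 159.1]), 0.6, array([ 0.392, -0.25 ,  0.04 ]))]
mould [(array([206.8, 257.9]), 0.92, array([ 0.744, -0.119,  0.03 ]))]
weight [(array([385.7, 212.9]), 0.88, array([ 0.393, -0.021,  0.02 ]))]
top {'intrinsics': array([[476.08216706,   0.        , 317.52852563],
       [  0.        , 476.08216706, 199.42664944],
       [  0.        ,   0.        ,   1.        ]]), 'xyz': array([ 0.39179737, -0.07866462,  0.96789089]),
[... 588 characters left out ...]
, 104.5]), 0.64, array([ 0.772, -0.12 ,  0.03 ]))]
weight [(array([289.4, 288.1]), 0.82, array([ 0.395, -0.02 ,  0.02 ]))]
{'intrinsics': array([[319.3028583 ,   0.        , 323.97508399],
       [  0.        , 319.3028583 , 201.86591341],
       [  0.        ,   0.        ,   1.        ]]), 'hand_eye': array([[-1.80433284e-04,  9.61071419e-01,  2.76300010e-01,
         7.02170772e-02],
       [ 9.99999607e-01,  4.13101253e-04, -7.83881963e-04,
         5.49126936e-04],
       [-8.67506431e-04,  2.76299760e-01, -9.61071116e-01,
        -1.42439449e-01],
       [ 0.00000000e+00,  0.00000000e+00,  0.00000000e+00,
         1.00000000e+00]])} [-3.11605966e+00 -3.99244319e-01 -9.83156019e-05] 1.1
```

```bash
python3 - <<'E'
import cv2,numpy as np
a=cv2.imread('pics/top0.png');b=cv2.imread('pics/scene0.png')
cv2.imwrite('pics/v1.png',cv2.resize(a[60:340,100:500],(800,560),interpolation=cv2.INTER_CUBIC))
cv2.imwrite('pics/v2.png',cv2.resize(b[100:400,150:550],(800,600),interpolation=cv2.INTER_CUBIC))
E
```

```text
(no output)
```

View pics/v1.png

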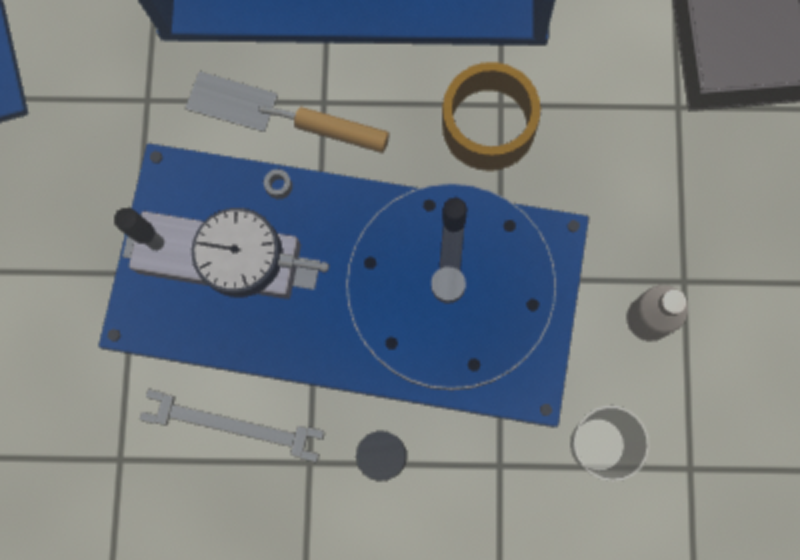

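View pics/v2.png

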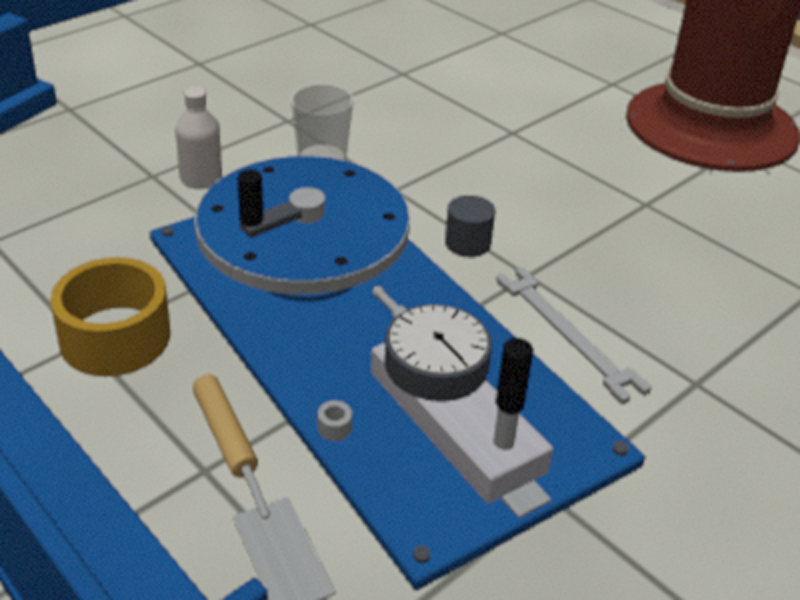

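The top view shows the crop's hub at (449,283), crank handle top (455,210), dial (236,249), slide handle top (127,219) and plunger tip (322,266). In the scene view the needle points to the rear and nothing is blocking the arm.

```bash
python3 - <<'E'
from h import *
f=lambda u,v,z: atz('top',(100+u/2,60+v/2),z)
hub=f(449,283,.094);cr=f(455,210,.142);d=f(236,249,.085);s=f(127,219,.145);t=f(322,266,.069);pc=f(451,286,.076)
for n,p in dict(hub=hub,cr=cr,d=d,s=s,t=t,pc=pc).items(): print(n,p.round(4))
g=lambda u,v,z: atz('scene',(150+u/2,100+v/2),z)
print('scene hub',g(308,197,.094),'s',g(517,345,.145),'cr',g(250,175,.142),'d',g(438,336,.085))
print([f(*c,.015).round(3) for c in ((147,144),(100,347),(588,215),(558,426))])
for a,b in ((hub,d),(hub,s),(d,s),(hub,t),(hub,cr)): v=(b-a)[:2];print(np.hypot(*v).round(4),np.degrees(np.arctan2(v[1],v[0])).round(1))
st=sensors.read_state();print(R.from_rotvec(st['eef_rot']).as_matrix().round(3))
E
```

```text
hub [ 0.5542 -0.0858  0.094 ]
cr [ 0.6118 -0.0901  0.142 ]
d [0.5861 0.1168 0.085 ]
s [0.599  0.2023 0.145 ]
t [0.5739 0.0365 0.069 ]
pc [ 0.5546 -0.0879  0.076 ]
scene hub [ 0.55445813 -0.08143053  0.094     ] s [0.60090085 0.20599894 0.145     ] cr [ 0.61543945 -0.08537881  0.142     ] d [0.58726451 0.12086723 0.085     ]
[array([0.713, 0.232, 0.015]), array([0.499, 0.264, 0.015]), array([ 0.642, -0.229,  0.015]), array([ 0.426, -0.196,  0.015])]
0.2052 81.0
0.2916 81.2
0.0864 81.4
0.124 80.8
0.0578 -4.2
[[ 0.968  0.252  0.   ]
 [ 0.252 -0.968  0.   ]
 [ 0.    -0.    -1.   ]]
```

step_arm(increments=[39.5,-18.5,-2,-66.5,39.5,-18.5,-2,-66.5,39.5,-18.5,-2,-66.5,39.5,-18.5,-2,-66.5,39.5,-18.5,-2,-66.5,39.5,-18.5,-2,-66.5,39.5,-18.5,-2,-66.5,39.5,-18.5,-2,-66.5,39.5,-18.5,-2,-66.5,39.5,-18.5,-2,-66.5,39.5,-18.5,-2,-66.5,39.5,-18.5,-2,-66.5], claw=1)

```text
time_s: 2.1
tcp_pos: [0.5052, -0.3435, 0.2519]
eef_rot: [2.375, 2.056, 0.01]
contact_force: [-0.3, 0.4, 0.6]
gripper_width: 0.0853
gripper_force: 0.0
```

step_arm(increments=[55.5,1,5,0,55.5,1,5,0,55.5,1,5,0,55.5,1,5,0,55.5,1,5,0,55.5,1,5,0,55.5,1,5,0,55.5,1,5,0,55.5,1,5,0,55.5,1,5,0,55.5,1,5,0,55.5,1,5,0])

```text
time_s: 3.1
tcp_pos: [0.5857, 0.1407, 0.2065]
eef_rot: [2.388, 2.039, -0.001]
contact_force: [0.3, -0.3, -0.2]
gripper_width: 0.0855
gripper_force: 0.0
```

step_arm(increments=[5,0,0,0,5,0,0,0,5,0,0,0,5,0,0,0])

```text
time_s: 3.43
tcp_pos: [0.5932, 0.1889, 0.2062]
eef_rot: [2.386, 2.042, -0.002]
contact_force: [0.8, -0.3, -0.5]
gripper_width: 0.0853
gripper_force: 0.0
```

```bash
python3 - <<'E'
from h import *
st=sensors.read_state();print(st['tcp_pos'],st['eef_rot'],st['joints'],st['time_s'])
im=eyes.grab_frame('wrist');cv2.imwrite('pics/w1.png',im)
for a in find_in('wrist','slide_grip')[:2]: print(a['point'],a['conf'],atz('wrist',a['point'],.125,st))
E
```

```text
[0.5931667  0.18885417 0.20621043] [ 2.38604740e+00  2.04210156e+00 -1.72031188e-03] [-0.12881974  0.61755146 -0.36484576  1.53423427  0.24401767  1.03565811
 -0.71219529] 3.4333
[324.7, 235.0] 0.79 [0.5907905  0.16809836 0.125     ]
```

View pics/w1.png

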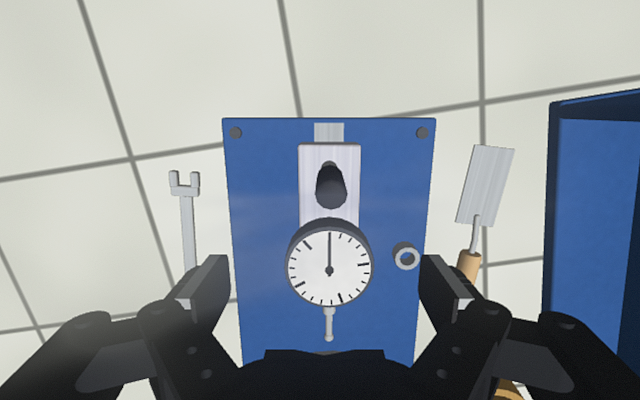

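The wrist view shows the slide handle top at about (331,194), the dial centre at (329,270) with the needle pointing straight back, and the tip at (328,338).

```bash
python3 - <<'E'
from h import *
st=sensors.read_state()
for p,z in (((331,194),.145),((329,270),.085),((328,338),.069)): print(atz('wrist',p,z,st).round(4))
E
```

```text
[0.601  0.2017 0.145 ]
[0.5872 0.1147 0.085 ]
[0.573  0.0285 0.069 ]
```

step_arm(increments=[1.5,0.5,3,0,1.5,0.5,6,0,1.5,0.5,8,0,1.5,0.5,10,0,1.5,0.5,10,0,1.5,0.5,10,0])

```text
time_s: 4.03
tcp_pos: [0.6003, 0.2009, 0.1059]
eef_rot: [2.39, 2.039, -0.004]
contact_force: [0.1, -1.2, 0.3]
gripper_width: 0.0851
gripper_force: 0.0
```

step_arm(increments=[0,0,0,0,0,0,0,0,0,0,0,0,0,0,0,0,0,0,0,0,0,0,0,0,0,0,0,0,0,0,0,0], claw=0)

```text
time_s: 4.7
tcp_pos: [0.6002, 0.2038, 0.1074]
eef_rot: [2.387, 2.042, 0.0]
contact_force: [-1.6, -0.7, 5.7]
gripper_width: 0.0204
gripper_force: 58.5
```

```bash
python3 - <<'E'
from h import *
st=sensors.read_state();print(st['tcp_pos'],st['eef_rot'],st['gripper_width'],st['gripper_force'])
im=eyes.grab_frame('scene');cv2.imwrite('pics/s1.png',im)
im2=eyes.grab_frame('wrist');im3=eyes.grab_frame('top')
o=cv2.resize(im,(400,250));
cv2.imwrite('pics/v3.png',np.vstack([np.hstack([cv2.resize(im[200:330,300:460],(400,300)),cv2.resize(im3[130:260,160:320],(400,300))]),np.hstack([cv2.resize(im2,(400,300)),cv2.resize(im,(400,300))])]))
E
```

```text
[0.60021019 0.20378476 0.10743047] [2.38703859e+00 2.04239922e+00 3.38322042e-04] 0.02041535877565403 58.459312319755554
```

View pics/v3.png

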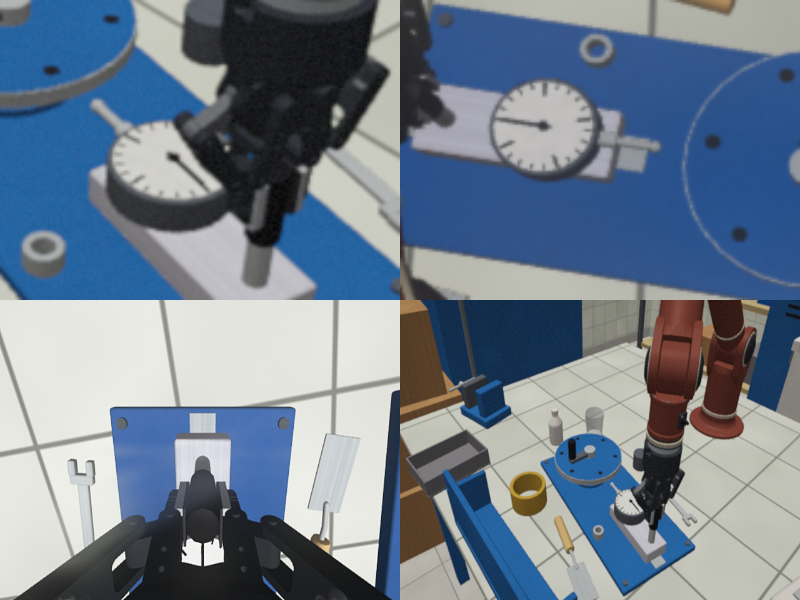

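```bash
cat >> h.py <<'E'
A0=np.radians(81.1)
def needle(n,c,save=None):
    """needle angle from camera n, dial centre c (world xy); centre refined by best long/dark contrast"""
    im=eyes.grab_frame(n); g=cv2.cvtColor(im,cv2.COLOR_BGR2GRAY)
    # rectify dial plane: 8 px per mm, image up = stand +y, seen from above
    s=4; yh=np.array([np.cos(A0),np.sin(A0)]); xh=np.array([np.sin(A0),-np.cos(A0)])
    L=.045; q=[(-L,L),(L,L),(L,-L),(-L,-L)]
    src=np.float32([proj(n,[*(np.array(c)+a*xh+b*yh),.085]) for a,b in q])
    W=int(2*L*1000*s); dst=np.float32([[0,0],[W,0],[W,W],[0,W]])
    r=cv2.warpPerspective(g,cv2.getPerspectiveTransform(src,dst),(W,W),flags=cv2.INTER_CUBIC)
    if save: cv2.imwrite(save,r)
    r=r.astype(np.float32); A=np.radians(np.arange(0,360,1.)); best=None
    rr=np.arange(6,24)*s   # inside the tick marks
    for dx in range(-5,6):
        for dy in range(-5,6):
            cx,cy=W/2+dx*s/2,W/2+dy*s/2
            v=cv2.remap(r,(cx+np.outer(np.sin(A),rr)).astype(np.float32),(cy-np.outer(np.cos(A),rr)).astype(np.float32),1)
            m=v.mean(1); i=m.argmin()
            if best is None or m[i]<best[0]: best=(m[i],i,dx/2,dy/2,np.median(m))
    return np.radians(best[1]),best
E
python3 - <<'E'
from h import *
p=sensors.read_state()['tcp_pos']; c=(p[0]-.0141,p[1]-.087)
print(needle('top',c,'pics/n0.png'))
print(needle('scene',c))
E
```

```text
(np.float64(0.0), (np.float32(80.333336), np.int64(0), 0.5, 2.5, np.float32(189.47917)))
(np.float64(0.0), (np.float32(61.833332), np.int64(0), 0.0, 2.5, np.float32(198.14003)))
```

step_arm(increments=[-0.3,0,0,0,-0.6,0,0,0,-0.9,0,0,0,-1.2,0,0,0,-1.5,0,0,0,-1.5,0,0,0,-1.5,0,0,0,-1.5,0,0,0])

```text
time_s: 5.62
tcp_pos: [0.5987, 0.194, 0.1075]
eef_rot: [-2.381, -2.043, -0.012]
contact_force: [0.9, 6.6, 2.5]
gripper_width: 0.0205
gripper_force: 58.7
```

```bash
python3 - <<'E'
from h import *
p=sensors.read_state()['tcp_pos']; c=(p[0]-.0141,p[1]-.087)
print(p,needle('top',c,'pics/n1.png'))
print(needle('scene',c))
E
```

```text
[0.59868171 0.19397471 0.10746692] (np.float64(0.0), (np.float32(80.94444), np.int64(0), 0.5, 2.5, np.float32(191.31142)))
(np.float64(6.265732014659643), (np.float32(61.355904), np.int64(359), 0.5, 2.5, np.float32(199.3516)))
```

step_arm(increments=[-0.3,0,0,0,-0.6,0,0,0,-0.8,0,0,0,-0.8,0,0,0,-0.8,0,0,0,-0.8,0,0,0])

```text
time_s: 6.22
tcp_pos: [0.5975, 0.1863, 0.1075]
eef_rot: [-2.381, -2.043, -0.013]
contact_force: [0.4, 7.1, 1.7]
gripper_width: 0.0206
gripper_force: 58.9
```

```bash
python3 - <<'E'
from h import *
p=sensors.read_state()['tcp_pos']; c=(p[0]-.0141,p[1]-.087)
print(p,needle('top',c,'pics/n2.png'))
print(needle('scene',c))
E
```

```text
[0.5975115  0.18626565 0.10747319] (np.float64(0.017453292519943295), (np.float32(80.80556), np.int64(1), 0.0, 2.5, np.float32(192.58556)))
(np.float64(6.265732014659643), (np.float32(64.10243), np.int64(359), 0.5, 2.5, np.float32(199.25095)))
```

step_arm(increments=[-0.3,0,0,0,-0.6,0,0,0,-0.8,0,0,0,-0.8,0,0,0,-0.8,0,0,0,-0.8,0,0,0])

```text
time_s: 6.82
tcp_pos: [0.5963, 0.1787, 0.1075]
eef_rot: [-2.381, -2.043, -0.013]
contact_force: [1.4, 7.5, 0.8]
gripper_width: 0.0205
gripper_force: 58.9
```

```bash
python3 - <<'E'
from h import *
p=sensors.read_state()['tcp_pos']; c=(p[0]-.0141,p[1]-.087)
print(p,needle('top',c,'pics/n3.png'))
print(needle('scene',c))
E
```

```text
[0.59630535 0.17865278 0.10746164] (np.float64(1.8325957145940461), (np.float32(78.96045), np.int64(105), 2.5, -2.5, np.float32(193.13086)))
(np.float64(5.096361415823442), (np.float32(65.71664), np.int64(292), -2.5, -2.5, np.float32(190.65402)))
```

```bash
python3 - <<'E'
from h import *
p=sensors.read_state()['tcp_pos']; c=(p[0]-.0141,p[1]-.087)
needle('scene',c,'pics/n3s.png')
f=lambda n:cv2.imread(n)
cv2.imwrite('pics/v4.png',cv2.resize(np.hstack([f('pics/n3.png'),f('pics/n3s.png')]),(720,360)))
E
```

```text
(no output)
```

View pics/v4.png

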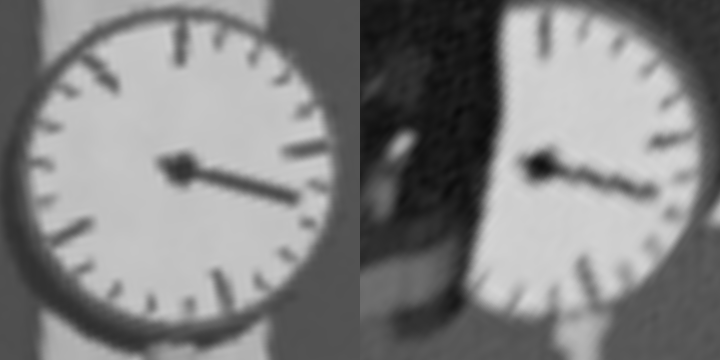

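The rectified dial shows the needle at about 104° (1.82 rad); the top camera reads it properly, and the scene view is half covered by the gripper.

step_arm(increments=[-0.2,0,0,0,-0.35,0,0,0,-0.35,0,0,0,-0.35,0,0,0,-0.35,0,0,0])

```text
time_s: 7.38
tcp_pos: [0.5958, 0.1755, 0.1075]
eef_rot: [-2.38, -2.043, -0.014]
contact_force: [0.7, 8.7, 0.9]
gripper_width: 0.0206
gripper_force: 58.8
```

```bash
sed -i 's/range(-5,6)/range(-2,3)/g' h.py; python3 - <<'E'
from h import *
p=sensors.read_state()['tcp_pos']; c=(p[0]-.0141+.0004,p[1]-.087+.0025)
print(c,p,needle('top',c,'pics/n4.png'))
E
```

```text
(np.float64(0.5821188482004839), np.float64(0.09102825985316246)) [0.59581885 0.17552826 0.10746236] (np.float64(2.705260340591211), (np.float32(90.31532), np.int64(155), 0.5, 0.0, np.float32(194.66219)))
```

step_arm(increments=[0.3,0,0,0,0.5,0,0,0,0.5,0,0,0])

```text
time_s: 7.68
tcp_pos: [0.5958, 0.1754, 0.1074]
eef_rot: [-2.386, -2.043, -0.002]
contact_force: [-1.8, 1.7, 5.9]
gripper_width: 0.0206
gripper_force: 59.4
```

step_arm(increments=[0,0,0,0,0,0,0,0,0,0,0,0,0,0,0,0,0,0,0,0,0,0,0,0], claw=1)

```text
time_s: 8.18
tcp_pos: [0.5958, 0.1742, 0.1063]
eef_rot: [2.387, 2.042, -0.001]
contact_force: [0.3, -0.3, -0.4]
gripper_width: 0.0854
gripper_force: 0.0
```

step_arm(increments=[0,0,-3,0,0,0,-6,0,0,0,-9,0,0,0,-10,0,0,0,-10,0])

```text
time_s: 8.6
tcp_pos: [0.5976, 0.1754, 0.2099]
eef_rot: [2.385, 2.041, 0.011]
contact_force: [0.3, -0.3, -0.2]
gripper_width: 0.0854
gripper_force: 0.0
```

```bash
python3 - <<'E'
from h import *
p=sensors.read_state();print(p['tcp_pos'],p['eef_rot'],p['time_s'])
c=(.5821,.0910)
print(needle('top',c,'pics/n5.png'))
for t in ('top','scene'):
    im=eyes.grab_frame(t)
    for a in find_in(t,'crank_grip')[:1]: print(t,a['point'],a['conf'],atz(t,a['point'],.122))
print(needle('scene',c))
E
```

```text
[0.59760514 0.17535627 0.20994336] [2.38517065 2.04050384 0.01080997] 8.6
(np.float64(2.705260340591211), (np.float32(87.69575), np.int64(155), 1.0, 1.0, np.float32(189.2193)))
top [325.4, 169.0] 0.63 [ 0.60950878 -0.08659811  0.122     ]
scene [274.1, 198.0] 0.63 [ 0.61897317 -0.08440958  0.122     ]
(np.float64(2.6878070480712677), (np.float32(97.64638), np.int64(154), 1.0, 1.0, np.float32(200.24036)))
```

step_arm(increments=[-26,5.8,0,0,-26,5.8,0,0,-26,5.8,0,0,-26,5.8,0,0,-26,5.8,0,0,-26,5.8,0,0,-26,5.8,0,0,-26,5.8,0,0,-26,5.8,0,0,-26,5.8,0,0])

```text
time_s: 9.73
tcp_pos: [0.6125, -0.0893, 0.2057]
eef_rot: [-2.383, -2.043, -0.001]
contact_force: [0.4, 0.7, -0.0]
gripper_width: 0.0853
gripper_force: 0.0
```

```bash
python3 - <<'E'
from h import *
st=sensors.read_state();print(st['tcp_pos'],st['eef_rot'],st['time_s'])
im=eyes.grab_frame('wrist');cv2.imwrite('pics/w2.png',im)
for a in find_in('wrist','crank_grip')[:2]: print(a['point'],a['conf'],atz('wrist',a['point'],.122,st))
print(proj('wrist',[.6148,-.0887,.142],st),proj('wrist',[.555,-.0845,.094],st))
print(needle('top',(.5821,.0910)))
E
```

```text
[ 0.61254936 -0.08933656  0.20572629] [-2.38289581e+00 -2.04337058e+00 -6.81860531e-04] 9.7333
[326.3, 209.5] 0.73 [ 0.61423344 -0.09088794  0.122     ]
[326.85136442 215.13767263] [254.26931788 202.54852687]
(np.float64(2.705260340591211), (np.float32(89.17448), np.int64(155), 1.0, 1.0, np.float32(192.17163)))
```

View pics/w2.png

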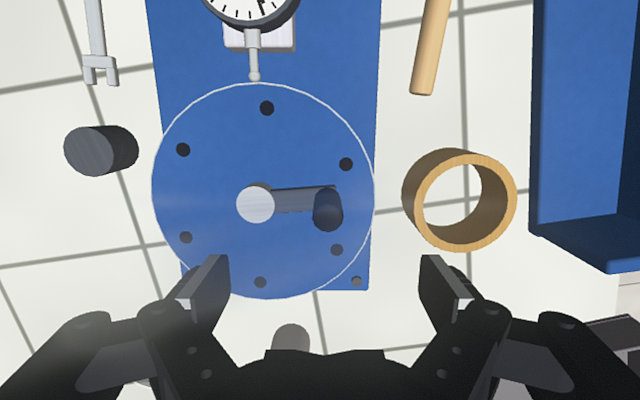

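The wrist view shows the crank handle at (328,212) and the hub at (256,203), in line with my estimates, so I'm going down to grip it.

step_arm(increments=[0,0.2,3,0,0,0.2,6,0,0,0.2,8,0,0,0.2,10,0,0,0.2,10,0,0,0.2,10,0])

```text
time_s: 10.38
tcp_pos: [0.6144, -0.0903, 0.1059]
eef_rot: [-2.384, -2.044, 0.002]
contact_force: [1.0, 0.2, 0.8]
gripper_width: 0.0855
gripper_force: 0.0
```

step_arm(increments=[0,0,0,0,0,0,0,0,0,0,0,0,0,0,0,0,0,0,0,0,0,0,0,0,0,0,0,0,0,0,0,0], claw=0)

```text
time_s: 11.05
tcp_pos: [0.6146, -0.0917, 0.1074]
eef_rot: [2.387, 2.042, -0.0]
contact_force: [-1.6, -0.6, 5.7]
gripper_width: 0.0208
gripper_force: 58.6
```

```bash
python3 - <<'E'
from h import *
st=sensors.read_state();p=np.array(st['tcp_pos']);print(p,st['eef_rot'],st['time_s'])
v=p[:2]-[.555,-.0845];print(np.hypot(*v),np.degrees(np.arctan2(v[1],v[0])))
print(needle('top',(.5821,.0910)),needle('scene',(.5821,.0910)))
# circle rows from handle angle a0 through 90 deg CCW in steps 9 deg
yh=np.array([np.cos(A0),np.sin(A0)]);xh=np.array([np.sin(A0),-np.cos(A0)])
a0=np.radians(-4)
for s in (1,-1):
  for k in range(1,8):
    d=6*(np.array([np.cos(a0+s*k*np.radians(15)),np.sin(a0+s*k*np.radians(15))])-[np.cos(a0),np.sin(a0)]);print(s*k*15,(d@yh).round(1),(d@xh).round(1))
E
```

```text
[ 0.61464097 -0.09173283  0.10743664] [ 2.38715594e+00  2.04216287e+00 -3.30851158e-04] 11.05
0.060077942294437824 -6.914653015706982
(np.float64(2.705260340591211), (np.float32(90.594185), np.int64(155), 0.5, 0.0, np.float32(193.7012))) (np.float64(2.6878070480712677), (np.float32(88.310875), np.int64(154), 1.0, 1.0, np.float32(191.79694)))
15 1.5 -0.3
30 2.9 -1.1
45 4.1 -2.1
60 4.9 -3.4
75 5.4 -4.9
90 5.5 -6.5
105 5.1 -8.0
-15 -1.6 -0.1
-30 -3.1 -0.5
-45 -4.4 -1.4
-60 -5.4 -2.5
-75 -6.2 -3.9
-90 -6.5 -5.5
-105 -6.4 -7.0
```

step_arm(increments=[0.8,-0.1,0,0,1.5,-0.3,0,0,2.2,-0.7,0,0,2.9,-1.1,0,0,3.5,-1.6,0,0,4.1,-2.1,0,0,4.1,-2.1,0,0,4.1,-2.1,0,0])

```text
time_s: 11.82
tcp_pos: [0.5991, -0.0465, 0.1074]
eef_rot: [-2.384, -2.043, 0.002]
contact_force: [-3.3, -0.6, 8.3]
gripper_width: 0.0206
gripper_force: 59.2
```

```bash
cat > m.py <<'E'
from h import *
st=sensors.read_state();p=np.array(st['tcp_pos'])
v=p[:2]-[.555,-.0845];a=np.degrees(np.arctan2(v[1],v[0]));print(p.round(4),np.hypot(*v).round(4),'angle',a.round(1))
for c in ('top','scene'): n=needle(c,(.5821,.0910),'pics/q_%s.png'%c);print(c,n[0].round(2),n[1][0],n[1][4])
E
python3 m.py
```

```text
[ 0.5991 -0.0465  0.1074] 0.0582 angle 40.8
top 3.58 86.64019 190.2789
scene 3.58 86.217445 194.0813
```

step_arm(increments=[0.4,-0.6,0,0,0.8,-1.3,0,0,1.1,-2.0,0,0,1.3,-2.8,0,0,1.4,-3.6,0,0,1.4,-4.4,0,0,1.4,-4.4,0,0,1.4,-4.4,0,0])

```text
time_s: 12.58
tcp_pos: [0.5575, -0.027, 0.1073]
eef_rot: [-2.386, -2.043, 0.003]
contact_force: [-2.1, -2.6, 9.4]
gripper_width: 0.0207
gripper_force: 59.5
```

```bash
python3 m.py
```

```text
[ 0.5575 -0.027   0.1073] 0.0575 angle 87.5
top 4.29 80.99154 181.8294
scene 4.28 73.916664 194.40538
```

step_arm(increments=[-0.1,-0.7,0,0,-0.4,-1.5,0,0,-0.7,-2.2,0,0,-1.1,-2.8,0,0,-1.6,-3.4,0,0,-2.2,-4.0,0,0,-2.8,-4.4,0,0,-3.5,-4.8,0,0,-3.5,-4.8,0,0,-3.5,-4.8,0,0])

```text
time_s: 13.52
tcp_pos: [0.5049, -0.0537, 0.1073]
eef_rot: [-2.386, -2.042, 0.001]
contact_force: [-1.4, -1.7, 10.6]
gripper_width: 0.0206
gripper_force: 59.8
```

```bash
python3 m.py; python3 - <<'E'
import cv2,numpy as np
cv2.imwrite('pics/v5.png',np.hstack([cv2.imread('pics/q_top.png'),cv2.imread('pics/q_scene.png')]))
E
```

```text
[ 0.5049 -0.0537  0.1073] 0.0588 angle 148.4
top 4.35 79.26796 177.87543
scene 4.35 79.27837 193.39713
```

View pics/v5.png

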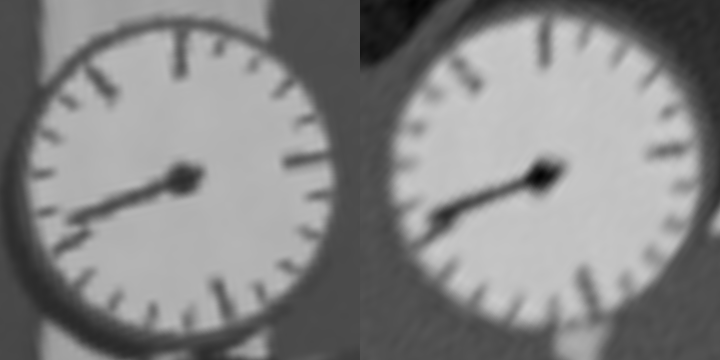

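The rectified dials agree, with the needle at about 249° (4.35 rad). By symmetry between the readings, the high spot is at a crank angle of about 121°.

step_arm(increments=[0.6,0.3,0,0,1.1,0.7,0,0,1.6,1.1,0,0,2.1,1.6,0,0,2.1,1.6,0,0,2.1,1.6,0,0])

```text
time_s: 14.12
tcp_pos: [0.5263, -0.0342, 0.1074]
eef_rot: [2.385, 2.044, 0.006]
contact_force: [3.3, 0.2, 6.4]
gripper_width: 0.0205
gripper_force: 59.4
```

```bash
python3 m.py; python3 - <<'E'
import numpy as np
from scipy.optimize import least_squares
P=np.array([[.6146,-.0917],[.5991,-.0465],[.5575,-.027],[.5049,-.0537]]);N=[2.70,3.58,4.285,4.35]
f=least_squares(lambda q:np.hypot(*(P-q[:2]).T)-.06,[.555,-.085]).x
a=np.arctan2(P[:,1]-f[1],P[:,0]-f[0])
g=least_squares(lambda q:q[0]+q[2]*np.cos(a-q[1])-N,[3.5,2,1.1])
print(f,np.degrees(a),np.degrees(g.x[1]),g.x,g.fun)
E
```

```text
[ 0.5263 -0.0342  0.1074] 0.058 angle 119.7
top 4.47 78.97635 178.87653
scene 4.47 84.00293 194.15637
[ 0.55480518 -0.08695914] [ -4.53323676  42.4087528   87.4266114  146.31865684] 120.1702195557943 [3.34052224 2.09736599 1.12415118] [ 0.00051024 -0.00117785  0.00104507 -0.00037746]
```

step_arm(increments=[0,0,0,0,0,0,0,0,0,0,0,0,0,0,0,0,0,0,0,0,0,0,0,0], claw=1)

```text
time_s: 14.72
tcp_pos: [0.5248, -0.0361, 0.1061]
eef_rot: [-2.386, -2.042, 0.001]
contact_force: [0.9, -0.2, 0.5]
gripper_width: 0.0852
gripper_force: 0.0
```

step_arm(increments=[0,0,-3,0,0,0,-6,0,0,0,-9,0,0,0,-10,0,0,0,-10,0,0,0,-10,0])

```text
time_s: 15.22
tcp_pos: [0.5249, -0.0364, 0.2062]
eef_rot: [-2.387, -2.042, 0.001]
contact_force: [0.2, 0.1, 0.8]
gripper_width: 0.0856
gripper_force: 0.0
```

```bash
python3 m.py; python3 - <<'E'
from h import *
st=sensors.read_state();eyes.grab_frame('wrist')
for a in find_in('wrist','crank_grip')[:1]:
    q=atz('wrist',a['point'],.122,st);print(a['conf'],q,np.degrees(np.arctan2(q[1]+.086,q[0]-.555)))
print(st['contact_force'],np.abs(st['dq']).max())
E
```

```text
[ 0.5249 -0.0364  0.2062] 0.0568 angle 122.0
top 3.3 61.386936 142.07726
scene 4.47 83.57856 192.18077
0.85 [ 0.52583951 -0.03167061  0.122     ] 118.22401507231271
[0.42785373 0.73514265 0.20229422] 0.008275464186116703
```

```bash
python3 -c "
from station import job
print(job.sign_off())"
```

```text
the job is handed in; nothing more can be done
None
```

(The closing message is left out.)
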